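# Rock the core block out of a weighted casting mould

## Task

Lay the steel bar across the two notched supports of the tile-casting mould, centred and resting in both notches, so that its weight keeps the mould down. Then take the stuck core block by its handle and rock it from side to side along its length, plainly (about 7 degrees) and at least twice each way, easing it up as it loosens without pulling the mould up off its board. Finish still holding the block upright and still, just clear of its socket (some 2 cm above the socket walls), with the bar still lying in place and the wooden slat, glue bottle and pliers left alone.

Things in the scene. Friction and masses are not known exactly. Their poses are not given: they have to be found in the camera images.
- mould: Plywood casting mould, slab 190 (x) x 210 (y) x 15 mm, on a fixed grey board 220 x 235 x 12 mm. Origin: centre of the slab's underside, 12 mm above the table. It can only slide straight up on four thin guide pins near its corners (tips 25 mm above the slab); about 0.7 kg, it lifts if pulled. Core block socket on its -x side, two bar supports on its +x side.
- socket (a point): Centre of the socket's floor (the slab's top, 27 mm above the table); axes are the mould's, y along the block's length. Walls at x = +-21.5 mm, 10 mm thick, 100 mm long, stand 24 mm above the floor. Pulled straight up the block takes 24 to 36 N, more than mould and bar weigh (14.5 N). While it tilts, the frictions at its two ends cancel: raise its middle 2 to 3 mm in each swing.
- cheek_l: Sprung cork-covered round nose at the +y end of the socket (radius 8, 38 mm long along x). Origin: on its axis, at y = 48 mm, 15 mm above the socket floor. It presses on the block's end with about 25 N, gives up to 7 mm outward, and backs on to a stop 26 mm high that reaches out to y = 86 mm. The block is free once its underside is 17 mm above the socket floor.
- cheek_r: The same nose at the socket's -y end, origin at y = -48 mm.
- bar_seat (a point): Midway between the two bar supports at the height of their notch floors (41 mm above the table, 14 mm above the slab); axes are the mould's. The supports are wooden blocks centred at y = +-80 mm, each 24 mm long in y; their notches run along y, 28 mm wide in x and 12 mm deep, between lugs 12 mm thick.
- bar: Loose bright steel bar 22 (x) x 200 (y, its length) x 22 mm, about 0.78 kg, lying on the table left or right of the mould. Origin: centre of its underside.
- core: Wooden block 40 (x) x 80 (y) x 36 mm with an upright handle on top, 30 (x) x 28 (y) x 40 mm; about 0.12 kg. Origin: centre of its underside, z up. It starts on the socket's floor, its y along the socket's y (ends alike). Rocking = turning about its x axis; from seated the lower edge at one end is the pivot, so its middle rises 5 mm at 0.12 rad.
- handle_top (a point): Centre of the top of the core block's handle, 76 mm above the block's underside.
- stretcher: Bystander: wooden slat 38 (x) x 260 (y) x 18 mm lying on the table on the other side of the mould from the bar. Origin: centre of its underside.
- glue: Bystander: white glue bottle with orange cap, 52 mm across, 150 mm tall, standing beyond the mould. Origin: centre of its underside.
- pliers: Bystander: red-handled pliers, about 145 mm long, 15 mm high, lying beyond the mould. Origin: on the pivot at table level.
There are look-alikes about, which are no part of the job. There is more than one size of the core; the one meant has the size given above.

How it is judged:
On the way, in this order (a step that is already met when the one before it is completed fails the run):
1. the bar lies in both notches, let go (horizontal distance between bar and bar_seat below 0.02 m and z of bar in the frame of bar_seat between -0.003 and 0.004 m and angle between the y axis of bar and the y axis of bar_seat, either way round below 0.06 rad and contact force between bar and mould above 4 N and contact force between bar and the fingers below 0.1 N), for 0.2 s.
2. the block, still in its socket, is leaned one way (towards the socket's +y) by at least 4 degrees (y of handle_top in the frame of socket above 0.003 m and angle between core's own z axis and vertical above 0.07 rad and z of core in the frame of socket below 0.02 m), for 0.04 s.
3. then leaned the other way by at least 4 degrees, still in its socket (y of handle_top in the frame of socket below -0.003 m and angle between core's own z axis and vertical above 0.07 rad and z of core in the frame of socket below 0.02 m), for 0.04 s.
4. then leaned the first way again by at least 4 degrees, still in its socket (two rocks each way, begun on either side, give all three) (all of step 2), for 0.04 s.
At the end, for the whole second after the job is handed in: Fingers alone hold the core block upright (7 degrees), still, within 25 mm sideways of its socket, underside 4 to 50 mm above the socket walls; mould down on its board (2 mm); bar released in both notches, within 20 mm of centred (all of step 1 and distance of mould from where it was at the start of the episode below 0.002 m and z of core in the frame of socket between 0.028 and 0.074 m and horizontal distance between core and socket below 0.025 m and angle between core's own z axis and vertical below 0.12 rad and contact force between core and the fingers above 2 N and contact force between core and mould below 0.05 N and contact force between core and bar below 0.05 N and linear speed of core below 0.02 m/s); the arm keeps its last pose, push and grip.
It fails at once if the mould is pulled up more than 8 mm off its board (distance of mould from where it was at the start of the episode above 0.008 m).
It fails at once if the slat, glue bottle or pliers are pushed more than 20 mm, or the bottle is tipped (distance of any of stretcher, glue, pliers from where it was at the start of the episode above 0.02 m or angle between glue's own z axis and vertical above 0.3 rad).
It also fails if it takes over 64 s, if anything falls off the work surface, if the arm or the gripper's body presses on something with over 40 N, if the wrist force passes 120 N, or if a joint passes its speed limit or range.

## Robot

A 6-joint arm with a two-finger parallel gripper is mounted at the origin on the work surface. World frame = base frame: x ahead of the robot, y to its left, z up, the work surface at z = 0. Lengths are in m, angles in rad, forces in N, time in s.
With the tool pointing down it reaches from about 0.3 to 0.775 m from the base axis. Payload 14.6 kg.
Tool frame: the origin (TCP) lies at the very end of the fingers, on their centre line; the grasp point (between the pads) lies 19 mm behind it; z points along the fingers, y is the line along which they close (so a half turn about z gives the same grasp; the last joint's range is limited). The gripper opens to 94 mm and grips with 3 to 60 N. Pads are 16 mm wide; open, the fingers measure 119 mm over their backs; the gripper's body (75 mm by 177 mm) begins 78 mm behind the grasp point.
Start: joints at [-1.397, 0.3, 1.521, -0, 1.321, -0.067], TCP at [0.131, -0.534, 0.205] pointing down, gripper open.
Joint ranges: [-3.03, 3.03], [-0.79, 2.21], [0.23, 2.52], [-1.04, 4.18], [0, 3.07], [-2.55, 2.55]. Speed limits (rad/s): [2.22, 2.22, 2.57, 3.14, 3.14, 3.14].

## Interface

Orientations are given as [roll, pitch, yaw] about the fixed x, y, z axes, in that order (R = Rz(yaw) Ry(pitch) Rx(roll)).
In Python, from station import ctrl gives the robot as it stands.
- The arm moves only by the tool move_arm, never from a script. Its argument "increments" is a list of rows, each a list of 7 numbers: the opening, from 0 (shut) to 1 (fully open), then the shift along the tool's x, y, z in units of 50 mm (1.0 is 50 mm), then the turn, a rotation vector about the tool's x, y, z in rad. In form: [[claw, tx, ty, tz, rx, ry, rz], ...]. A call has 1 to 20 rows; each row shifts and turns the commanded pose from where the row before left it, along the tool's axes as they then stand; what a row does not reach is not made up. A row lasts 1/10 s, in which the tool goes at most 50 mm and 8.59 degrees, less where a joint would pass 70% of its speed; a pose out of reach is approached as far as the arm can. A call is refused whole if a number of a shift passes 1 or a number of a turn 0.15, either way. A call with a gripper value outside its range is refused whole. The fingers move at their own pace and stop on an object; "force" is the grip in N (left out, the last holds). Time passes only in rows, so rows that do not move let the fingers close. It gives the time, the measured TCP pose, the force, the opening and the grip force at its end, in the units of the state.
- ctrl.get_obs(): the state, without advancing time (a new reading comes with each control period).
- ctrl.camera(name): name is "scene" or "top" or "wrist"; returns a dict with "color" (400x640x3 uint8, blue, green, red), "K" (3x3 intrinsics, pixels), "pose" (4x4, takes a point from camera to world coordinates); the wrist camera has in their place "tool_from_camera" (4x4, takes a point from camera to tool coordinates, whose origin is the TCP and whose axes are the flange's). Camera axes: x right, y down, z forward; pixel columns grow to the right and rows downward; lengths in m; the calibration is good to about 2 mm. A picture is of the moment at which its call begins: read the wrist's pose just before it. There is no depth.
- ctrl.hand_in(): hands the job in; it is judged then, once.
Trained networks look in a picture, given as the dict that the camera call returned (one of the last four; its "shot" number tells which), for a name from the list of things; names that differ only in an ending like _2 or _b are one class to them, and where a whole thing is asked for, a point or a joint stands for the part that bears it (a point fixed in the world has none). Each returns a list of dicts, best first, with "conf" (0 to 1); they miss things now and then, are a little off and sometimes report something else, mostly with a low value. They report only what shows in the picture. A call takes as long as a camera call. They do not tell look-alikes from the thing itself.
- ctrl.cut_out(name, picture): "mask" (400x640 bool, what is visible of it) and "centre" ([row, column] in pixels, amid what is visible of it).
The state is a dict: "time_s": time; "qpos": joint angles; "joint_vel": joint speeds; "tau": joint torques, N m; "ee_pos": TCP position; "eef_rot": TCP orientation; "force": force on the tool from outside, world axes, zero at the start; "moment": the same for the moment, N m; "grip_width": finger opening in m; "grip_force": force on a finger pad.
Only numpy, scipy, OpenCV 4.12 (cv2) and the standard library are available. Lean on these libraries where they do the work, as an engineer would, in place of code of your own. Each camera call takes 0.05 s, during which the arm holds its last target. There are 200 camera calls.

## Working session

There is one attempt and no reset: what is moved stays moved. The work goes in short steps, Python scripts to look and compute and a tool call to move; the robot and the scene stay as the last step left them, time stands still between calls to the robot, and variables do not carry over. Pictures are saved under pics/ and viewed, at most 10 in all, crops included, and the job is handed in when it is done.

Besides the shell and the picture viewer there is one more tool, called after "Request:" as name([rows], argument=value, ...), one row to a line, values as JSON. move_arm: Moves the arm, as the interface text tells. Its arguments: {"type":"object","properties":{"increments":{"type":"array","items":{"type":"array","items":{"type":"number"}}},"force":{"type":"number"}},"required":["increments"]}

```bash
ls; mkdir -p pics; python3 - <<'E'
from station import ctrl
import cv2, numpy as np
np.set_printoptions(precision=4,suppress=True)
o=ctrl.get_obs(); print(o)
for n in ("scene","top"):
    p=ctrl.camera(n); cv2.imwrite(f"pics/{n}0.png",p["color"]); print(n,p["K"],p["pose"])
    for t in ("mould","bar","core","cheek_l","stretcher","glue","pliers"):
        for d in ctrl.cut_out(t,p)[:4]: 
            print(t,round(d["conf"],2),np.round(d["centre"],1),d["mask"].sum())
E
```

```text
pics
{'time_s': 0.0, 'qpos': array([-1.3966,  0.3005,  1.5216,  0.    ,  1.3207, -0.0666]), 'joint_vel': array([ 0.0006, -0.0018, -0.0008, -0.0004, -0.0013,  0.0008]), 'tau': array([  0.0002, -53.1812, -35.2732,   0.0708,   0.0244,  -0.0001]), 'ee_pos': array([ 0.1311, -0.5339,  0.2049]), 'eef_rot': array([-3.1404, -0.0001,  0.2408]), 'force': array([ 0.4552, -0.9737, -0.2393]), 'moment': array([0.0046, 0.0177, 0.0124]), 'grip_force': 0.0, 'grip_width': 0.09423165067293703}
scene [[431.7375   0.     324.0112]
 [  0.     431.7375 198.0707]
 [  0.       0.       1.    ]] [[-0.7485  0.4767 -0.461   0.9744]
 [ 0.6628  0.5188 -0.5399  0.4958]
 [-0.0182 -0.7097 -0.7043  0.7456]
 [ 0.      0.      0.      1.    ]]
mould 0.75 [222. 315.] 5188
mould 0.53 [193.2 336.9] 695
bar 0.56 [303.7 441.2] 1175
core 0.95 [207.5 447. ] 1533
core 0.87 [190.5 336.5] 656
core 0.53 [181.8 388.2] 325
cheek_l 0.56 [214.1 346. ] 194
cheek_l 0.46 [181.5 317.6] 57
stretcher 0.84 [164.5 254.9] 1321
glue 0.85 [313.  284.5] 1402
pliers 0.63 [230.  189.5] 610
top [[442.5843   0.     328.8863]
 [  0.     442.5843 208.1142]
 [  0.       0.       1.    ]] [[ 0.0038 -0.9988  0.0496  0.4907]
 [-1.     -0.0039 -0.0023 -0.0123]
 [ 0.0025 -0.0496 -0.9988  1.1771]
 [ 0.      0.      0.      1.    ]]
mould 0.56 [210.6 336. ] 5493
bar 0.72 [218.9 207.6] 803
core 0.93 [227.5 331.3] 490
core 0.75 [289.5 327.9] 218
cheek_l 0.66 [232.5 357.1] 153
cheek_l 0.42 [226.7 313.6] 141
stretcher 0.71 [213.9 433.3] 1493
stretcher 0.26 [222.6 207.6] 806
glue 0.89 [118.6 268.1] 474
pliers 0.62 [118.8 407.7] 613
```

View pics/scene0.png

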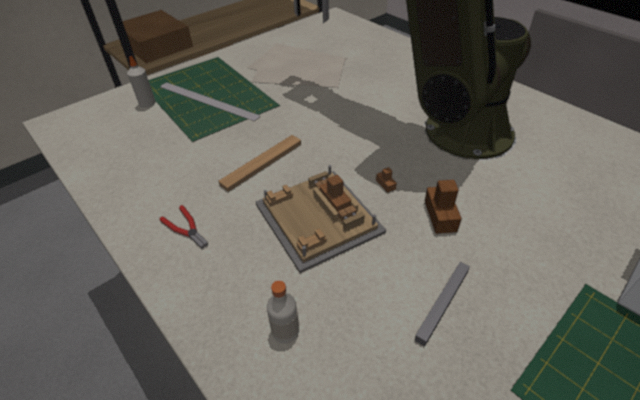

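View pics/top0.png

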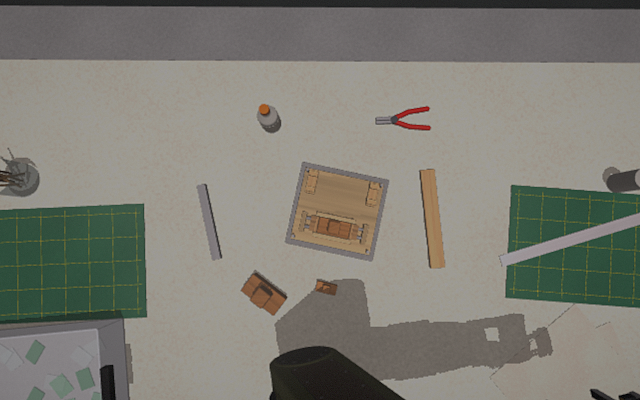

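The overhead view shows the bar at (210,222) left of the mould (337,212), the slat right at (432,218). The socket with the core sits on the robot-facing side at (334,227), and the notched supports are at (312,182) and (374,193). Loose larger (262,292) and smaller (326,287) look-alike cores lie near the robot. I'll measure these next.

```bash
cat > h.py <<'E'
from station import ctrl
import cv2, numpy as np
from scipy.spatial.transform import Rotation as R
np.set_printoptions(precision=4,suppress=True)
def pose(o): 
    T=np.eye(4); T[:3,:3]=R.from_euler('xyz',o["eef_rot"]).as_matrix(); T[:3,3]=o["ee_pos"]; return T
def cam(n):
    o=ctrl.get_obs(); p=ctrl.camera(n)
    p["T"]=p["pose"] if n!="wrist" else pose(o)@p["tool_from_camera"]; return p
def back(p,uv,z):
    uv=np.atleast_2d(uv).astype(float); d=np.c_[uv,np.ones(len(uv))]@np.linalg.inv(p["K"]).T@p["T"][:3,:3].T
    c=p["T"][:3,3]; return c+d*((z-c[2])/d[:,2])[:,None]
def proj(p,X):
    X=np.atleast_2d(X); q=(X-p["T"][:3,3])@p["T"][:3,:3]@p["K"].T; return q[:,:2]/q[:,2:]
def rect(p,m,z):
    ys,xs=np.nonzero(m); w=back(p,np.c_[xs,ys],z)[:,:2]
    (c,s,a)=cv2.minAreaRect((w*1000).astype(np.float32)); b=cv2.boxPoints((c,s,a))
    e=b[1]-b[0]; f=b[2]-b[1]; e=e if np.hypot(*e)>np.hypot(*f) else f
    return np.array(c)/1000,np.array(s),np.arctan2(e[1],e[0])  # yaw of long side
def rel(dx,o=None):  # world displacement -> tool axes units
    T=pose(o or ctrl.get_obs()); return T[:3,:3].T@np.array(dx)/0.05
E
python3 - <<'E'
from h import *
p=cam("top")
zz={"mould":.027,"bar":.022,"stretcher":.018,"glue":.1,"pliers":.01,"core":.08,"cheek_l":.05}
for t,z in zz.items():
    for d in ctrl.cut_out(t,p)[:2]:
        c,s,a=rect(p,d["mask"],z); print(t,round(d["conf"],2),c,s,"yaw long",round(a,3), "centre",back(p,d["centre"][::-1],z)[0])
s=p["color"][140:280,180:460]; cv2.imwrite("pics/top1.png",cv2.resize(s,None,fx=2.8,fy=2.8,interpolation=cv2.INTER_CUBIC))
E
```

```text
mould 0.85 [ 0.5402 -0.0346] [210.2896 189.9778] yaw long 1.363 centre [ 0.5432 -0.0376  0.027 ]
bar 0.65 [0.5105 0.2981] [197.2777  27.8261] yaw long 0.241 centre [0.5134 0.3017 0.022 ]
bar 0.6 [ 0.7858 -0.2083] [ 61.4402 139.8243] yaw long -1.566 centre [ 0.7833 -0.2119  0.022 ]
stretcher 0.74 [ 0.5222 -0.283 ] [259.7892  42.51  ] yaw long 0.095 centre [ 0.5412 -0.292   0.018 ]
stretcher 0.56 [ 0.4855 -0.083 ] [34.3193 41.9396] yaw long -0.219 centre [ 0.4841 -0.0885  0.018 ]
glue 0.96 [0.7651 0.1357] [76.8242 48.418 ] yaw long 0.469 centre [0.7651 0.1396 0.1   ]
pliers 0.6 [ 0.7888 -0.2077] [ 62.0784 141.2448] yaw long -1.566 centre [ 0.7872 -0.2196  0.01  ]
core 0.61 [0.3327 0.1463] [107.3446  65.3349] yaw long 0.951 centre [0.3312 0.1418 0.08  ]
core 0.57 [ 0.4979 -0.026 ] [79.8624 41.4146] yaw long 1.33 centre [ 0.4969 -0.0297  0.08  ]
cheek_l 0.67 [ 0.4855 -0.0789] [27.1356 38.2344] yaw long -0.244 centre [ 0.4917 -0.082   0.05  ]
cheek_l 0.51 [0.5084 0.0286] [29.6502 36.3702] yaw long -0.239 centre [0.507  0.0297 0.05  ]
```

View pics/top1.png

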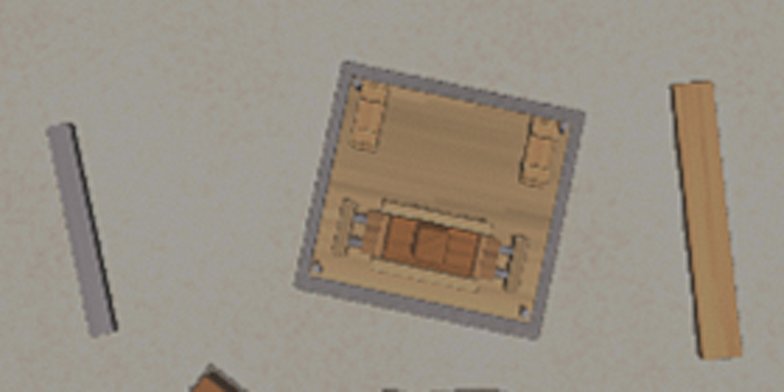

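Request:
move_arm([
  [1,0.2,-0.15,-0.1,0,0,0],
  [1,0.56,-0.43,-0.1,0,0,0],
  [1,0.56,-0.43,-0.1,0,0,0],
  [1,0.56,-0.43,-0.1,0,0,0],
  [1,0.56,-0.43,-0.1,0,0,0],
  [1,0.56,-0.43,-0.1,0,0,0],
  [1,0.56,-0.43,-0.1,0,0,0],
  [1,0.56,-0.43,-0.1,0,0,0],
  [1,0.56,-0.43,-0.1,0,0,0],
  [1,0.56,-0.43,-0.1,0,0,0],
  [1,0.56,-0.43,-0.1,0,0,0],
  [1,0.56,-0.43,-0.1,0,0,0],
  [1,0.56,-0.43,-0.1,0,0,0],
  [1,0.56,-0.43,-0.1,0,0,0],
  [1,0.56,-0.43,-0.1,0,0,0],
  [1,0.56,-0.43,-0.1,0,0,0],
  [1,0.56,-0.43,-0.1,0,0,0],
  [1,0.56,-0.43,-0.1,0,0,0],
  [1,0.2,-0.15,-0.1,0,0,0],
  [1,0,0,0,0,0,0],
])

```text
time_s: 3.2
ee_pos: [0.5224, -0.0451, 0.301]
eef_rot: [3.141, -0.001, 0.243]
force: [-0.0, -1.0, 0.5]
grip_width: 0.094
grip_force: 0.0
```

```bash
python3 - <<'E'
from h import *
print(ctrl.get_obs())
p=cam("wrist"); print(p["tool_from_camera"],p["K"]); cv2.imwrite("pics/w0.png",p["color"])
for t in ("mould","core","cheek_l"):
    for d in ctrl.cut_out(t,p)[:3]: print(t,round(d["conf"],2),d["centre"])
E
```

```text
{'time_s': 3.2, 'qpos': array([-0.1559,  0.1861,  1.4421,  0.    ,  1.5129,  1.1719]), 'joint_vel': array([-0.0485, -0.0178,  0.0421, -0.0054, -0.0132, -0.0288]), 'tau': array([  2.3051, -47.163 , -38.38  ,   0.1755,   0.13  ,   0.5177]), 'ee_pos': array([ 0.5224, -0.0451,  0.301 ]), 'eef_rot': array([ 3.1414, -0.0006,  0.243 ]), 'force': array([-0.0234, -0.9522,  0.5298]), 'moment': array([-0.0063,  0.006 , -0.0511]), 'grip_force': 0.0, 'grip_width': 0.09404668329769204}
[[ 0.0001 -0.9668 -0.2556  0.0745]
 [ 1.     -0.0001  0.0008  0.0006]
 [-0.0008 -0.2556  0.9668 -0.1783]
 [ 0.      0.      0.      1.    ]] [[276.2895   0.     318.942 ]
 [  0.     276.2895 200.9323]
 [  0.       0.       1.    ]]
mould 0.57 [154.2, 318.3]
core 0.91 [189.1, 304.2]
core 0.83 [249.0, 174.5]
core 0.68 [265.1, 275.8]
cheek_l 0.91 [171.4, 273.8]
cheek_l 0.88 [198.9, 333.1]
```

View pics/w0.png

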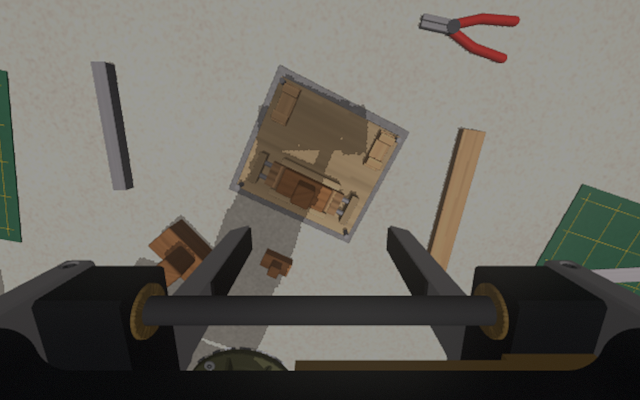

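The wrist view shows the mould at (320,155), the supports at (285,100) and (380,148), the core at (300,188) and the bar at (112,125). I'll overlay a model to refine the mould pose and find the seat.

```bash
cat >> h.py <<'E'
def mw(c,yaw,P): # mould frame (z above table) -> world
    P=np.atleast_2d(P).astype(float); q=P.copy(); q[:,0]=c[0]+P[:,0]*np.cos(yaw)-P[:,1]*np.sin(yaw); q[:,1]=c[1]+P[:,0]*np.sin(yaw)+P[:,1]*np.cos(yaw); return q
def box(x0,x1,y0,y1,z): return [[x0,y0,z],[x1,y0,z],[x1,y1,z],[x0,y1,z]]
E
python3 - <<'E'
from h import *
ims=[]
for n,cr,f in (("wrist",(55,250,215,415),4),("top",(155,270,280,395),7)):
    p=cam(n)
    for d in ctrl.cut_out("mould",p)[:1]: print(n,d["conf"],rect(p,d["mask"],.027))
    for i,d in enumerate(ctrl.cut_out("bar",p)[:1]): print(n,d["conf"],rect(p,d["mask"],.022))
    c=np.array([0.540,-0.0345]); yaw=-0.208; sx=.06; kx=-.045
    r0,r1,c0,c1=cr; im=cv2.resize(p["color"][r0:r1,c0:c1],None,fx=f,fy=f,interpolation=cv2.INTER_CUBIC)
    im=cv2.convertScaleAbs(im,alpha=1.4)
    def poly(P,col):
        q=(proj(p,mw(c,yaw,P))+.5-[c0,r0])*f; cv2.polylines(im,[q.astype(np.int32)],True,col,1,cv2.LINE_AA)
    poly(box(-.095,.095,-.105,.105,.027),(0,255,0)); poly(box(-.11,.11,-.1175,.1175,.012),(255,255,0))
    for s in (-1,1):
        y0,y1=s*.08-.012,s*.08+.012
        poly(box(sx-.026,sx-.014,y0,y1,.053),(0,0,255)); poly(box(sx+.014,sx+.026,y0,y1,.053),(0,0,255))
        x0=kx+s*.0265; poly(box(x0-.005,x0+.005,-.05,.05,.051),(255,0,0))
    poly(box(kx-.02,kx+.02,-.04,.04,.063),(255,0,255))
    cv2.imwrite(f"pics/ov_{n}.png",im); print(im.shape)
E
```

```text
wrist 0.7 (array([ 0.5425, -0.0359]), array([208.9709, 188.787 ]), np.float32(1.3587421))
wrist 0.86 (array([0.5132, 0.2914]), array([199.1611,  38.5925]), np.float32(0.23021083))
(780, 800, 3)
top 0.95 (array([ 0.5409, -0.0355]), array([210.7522, 190.8056]), np.float32(1.3622227))
top 0.91 (array([0.511 , 0.2986]), array([202.4508,  30.4924]), np.float32(0.21342751))
(805, 805, 3)
```

View pics/ov_wrist.png

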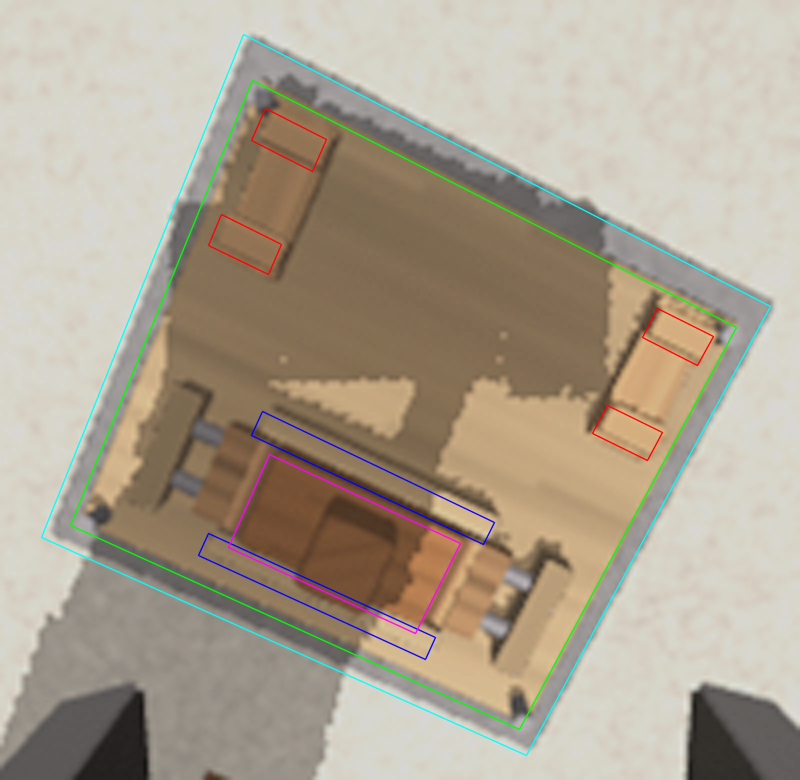

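View pics/ov_top.png

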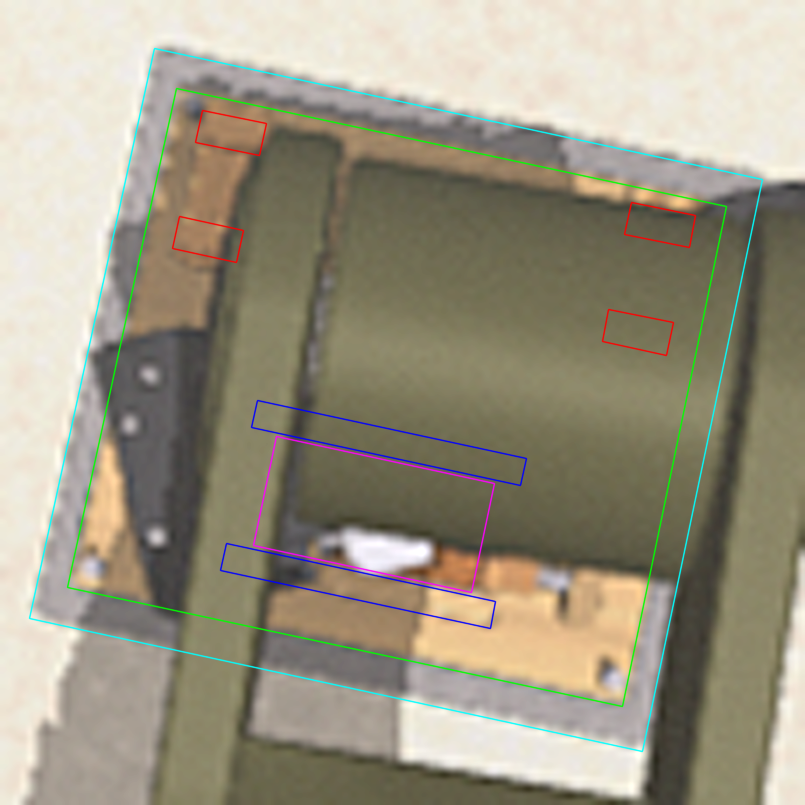

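The overhead overlay agrees with the board and slab outline. I'll take a closer wrist look at the supports before grasping the bar.

Request:
move_arm([
  [1,-0.26,0.08,0.6,0,0,0],
  [1,-0.26,0.08,0.6,0,0,0],
  [1,-0.26,0.08,0.6,0,0,0],
  [1,-0.26,0.08,0.6,0,0,0],
  [1,-0.26,0.08,0.6,0,0,0],
  [1,0,0,0,0,0,0],
  [1,0,0,0,0,0,0],
  [1,0,0,0,0,0,0],
])

```text
time_s: 4.5
ee_pos: [0.465, -0.0812, 0.1522]
eef_rot: [3.14, -0.002, 0.241]
force: [-0.5, -0.4, 1.1]
grip_width: 0.0942
grip_force: 0.0
```

```bash
python3 - <<'E'
from h import *
o=ctrl.get_obs(); print(o["ee_pos"],o["eef_rot"],o["joint_vel"])
p=cam("wrist"); np.save("w1.npy",{k:p[k] for k in("T","K","color")},allow_pickle=True)
c=np.array([0.5405,-0.035]); yaw=-0.208; sx=.06
q=proj(p,mw(c,yaw,[[sx,0,.053],[.095,.105,.027],[.095,-.105,.027],[-.095,.105,.027],[-.095,-.105,.027]])); print(q)
for t in ("mould","core","cheek_l"):
    for d in ctrl.cut_out(t,p)[:3]:
        ys,xs=np.nonzero(d["mask"]); print(t,round(d["conf"],2),d["centre"],xs.min(),xs.max(),ys.min(),ys.max(), rect(p,d["mask"],.027) if t=="mould" else "")
c0,c1,r0,r1=180,500,0,240; f=2.5
im=cv2.convertScaleAbs(cv2.resize(p["color"][r0:r1,c0:c1],None,fx=f,fy=f,interpolation=cv2.INTER_CUBIC),alpha=1.8,beta=10)
def poly(P,col):
    q=(proj(p,mw(c,yaw,P))+.5-[c0,r0])*f; cv2.polylines(im,[q.astype(np.int32)],True,col,1,cv2.LINE_AA)
poly(box(-.095,.095,-.105,.105,.027),(0,255,0))
for s in (-1,1):
    y0,y1=s*.08-.012,s*.08+.012
    poly(box(sx-.026,sx-.014,y0,y1,.053),(0,0,255)); poly(box(sx+.014,sx+.026,y0,y1,.053),(0,0,255))
cv2.imwrite("pics/w1.png",im)
E
```

```text
[ 0.465  -0.0812  0.1522] [ 3.1404 -0.0024  0.241 ] [ 0.0004 -0.0019  0.004  -0.0009 -0.007  -0.0021]
[[317.042   55.7402]
 [231.9231 -28.1598]
 [425.0464  77.5059]
 [168.6884 156.7708]
 [340.6698 234.9936]]
mould 0.84 [103.1, 297.2] 175 420 0 229 (array([ 0.542 , -0.0364]), array([208.8951, 189.3428]), np.float32(1.3642144))
core 0.88 [158.1, 271.0] 229 317 123 193 
core 0.69 [279.6, 248.3] 228 264 260 294 
cheek_l 0.97 [133.0, 224.9] 203 241 113 155 
cheek_l 0.58 [178.3, 319.3] 303 344 159 199
```

View pics/w1.png

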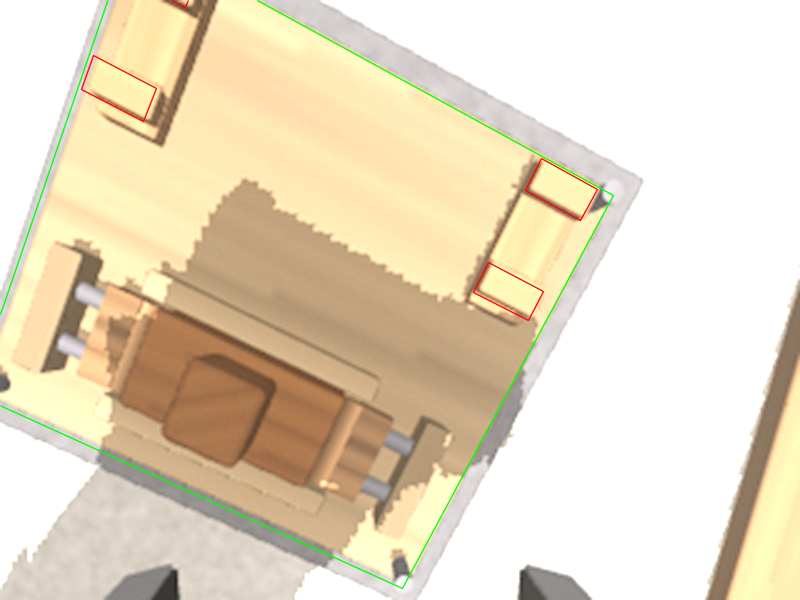

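The seat model (offset x = +60 mm) lies on the right-hand support at zoomed (508,292)/(562,190), and the left one at (119,88), to within about 1 mm. I'll take that and go on to the bar.

Request:
move_arm([
  [1,0.1,-0.3,-0.3,0,0,0],
  [1,0.14,-0.6,-0.3,0,0,0],
  [1,0.14,-0.6,-0.2,0,0,0],
  [1,0.14,-0.6,-0.2,0,0,0],
  [1,0.14,-0.6,0,0,0,0],
  [1,0.14,-0.6,0,0,0,0],
  [1,0.14,-0.6,0,0,0,0],
  [1,0.14,-0.6,0,0,0,0],
  [1,0.14,-0.6,0,0,0,0],
  [1,0.14,-0.6,0,0,0,0],
  [1,0.14,-0.6,0,0,0,0],
  [1,0.14,-0.6,0,0,0,0],
  [1,0.07,-0.3,0,0,0,0],
  [1,0,0,0,0,0,0],
  [1,0,0,0,0,0,0],
  [1,0,0,0,0,0,0],
])

```text
time_s: 6.3
ee_pos: [0.4611, 0.2877, 0.2006]
eef_rot: [3.141, -0.0, 0.24]
force: [-0.5, -0.1, 0.4]
grip_width: 0.0937
grip_force: 0.0
```

```bash
python3 - <<'E'
from h import *
o=ctrl.get_obs(); print(o["ee_pos"],o["eef_rot"])
for n in ("wrist","top"):
    p=cam(n)
    for d in ctrl.cut_out("bar",p)[:1]: 
        c,s,a=rect(p,d["mask"],.022); print(n,d["conf"],c,s,a)
        ys,xs=np.nonzero(d["mask"]); print(xs.min(),xs.max(),ys.min(),ys.max())
        # top face by brightness inside mask
        g=cv2.cvtColor(p["color"],cv2.COLOR_BGR2GRAY); v=g[d["mask"]]; t,_=cv2.threshold(v,0,255,cv2.THRESH_OTSU)
        print("otsu",t,rect(p,d["mask"]&(g>t),.022),rect(p,d["mask"]&(g<=t),.022))
        crop=p["color"][max(ys.min()-10,0):ys.max()+10,xs.min()-20:xs.max()+20]; cv2.imwrite(f"pics/bar_{n}.png",crop)
p=np.load("w1.npy",allow_pickle=True).item()
E
```

```text
[0.4611 0.2877 0.2006] [ 3.1415 -0.      0.2398]
wrist 0.66 [0.5134 0.3001] [198.2859  22.2475] 0.22217554
310 329 59 219
otsu 110.0 (array([0.5467, 0.3074]), array([130.0619,  21.6942]), np.float32(0.22191186)) (array([0.5038, 0.298 ]), array([178.5241,  21.819 ]), np.float32(0.22747986))
top 0.61 [0.511  0.2994] [194.7948  26.0415] 0.2135554
198 220 185 258
otsu 106.0 (array([0.576 , 0.3158]), array([61.4746, 18.4518]), np.float32(0.15950797)) (array([0.5092, 0.2991]), array([191.1287,  26.0415]), np.float32(0.2135554))
```

Request:
move_arm([
  [1,0.3,0,0.2,0,0,0.018],
  [1,0.5,0.008,0.4,0,0,0],
  [1,0.27,0,0.6,0,0,0],
  [1,0,0,0.6,0,0,0],
  [1,0,0,0.6,0,0,0],
  [1,0,0,0.6,0,0,0],
  [1,0,0,0.5,0,0,0],
  [1,0,0,0.3,0,0,0],
  [1,0,0,0.11,0,0,0],
  [1,0,0,0,0,0,0],
  [0,0,0,0,0,0,0],
  [0,0,0,0,0,0,0],
  [0,0,0,0,0,0,0],
  [0,0,0,0,0,0,0],
  [0,0,0,0,0,0,0],
  [0,0,0,0,0,0,0],
  [0,0,0,0,0,0,0],
], force=45)

```text
time_s: 8.2
ee_pos: [0.5132, 0.3005, 0.005]
eef_rot: [-3.142, -0.0, 0.223]
force: [-0.4, -0.1, 0.1]
grip_width: 0.0412
grip_force: 0.0
```

Request:
move_arm([
  [0,0,0,0,0,0,0],
  [0,0,0,0,0,0,0],
  [0,0,0,0,0,0,0],
  [0,0,0,0,0,0,0],
  [0,0,0,0,0,0,0],
  [0,0,0,0,0,0,0],
  [0,0,0,-0.2,0,0,0],
  [0,0,0,-0.4,0,0,0],
  [0,0,0,-0.5,0,0,0],
  [0,0,0,-0.5,0,0,0],
  [0,0,0,-0.5,0,0,0],
  [0,0,0,-0.5,0,0,0],
  [0,0,0,0,0,0,0],
])

```text
time_s: 9.5
ee_pos: [0.5141, 0.301, 0.1383]
eef_rot: [-3.14, -0.005, 0.223]
force: [0.4, 0.5, -8.0]
grip_width: 0.0217
grip_force: 45.0
```

Request:
move_arm([
  [0,0,0,0,0,0,-0.05],
  [0,0,0,0,0,0,-0.1],
  [0,0,0,0,0,0,-0.1],
  [0,0,0,0,0,0,-0.1],
  [0,0,0,0,0,0,-0.1],
  [0,0,0,0,0,0,-0.1],
  [0,0,0,0,0,0,-0.1],
  [0,0,0,0,0,0,-0.1],
  [0,0,0,0,0,0,-0.1],
  [0,0,0,0,0,0,-0.1],
  [0,0,0,0,0,0,-0.1],
  [0,0,0,0,0,0,-0.06],
  [0,0,0,0,0,0,-0.03],
  [0,0,0,0,0,0,0],
  [0,0,0,0,0,0,0],
  [0,0,0,0,0,0,0],
])

```text
time_s: 11.1
ee_pos: [0.513, 0.3004, 0.1347]
eef_rot: [-3.141, 0.0, 1.362]
force: [0.1, 0.1, -8.5]
grip_width: 0.0213
grip_force: 45.0
```

```bash
python3 - <<'E'
from h import *
o=ctrl.get_obs(); print(o["ee_pos"],o["eef_rot"],o["force"],o["moment"])
print(rel(np.array([0.5994,-0.0477,o["ee_pos"][2]])-o["ee_pos"]))
p=cam("wrist")
for t in ("mould","bar"):
  for d in ctrl.cut_out(t,p)[:2]: print(t,round(d["conf"],2),rect(p,d["mask"],.027))
p=cam("top")
for t in ("mould","bar","core"):
  for d in ctrl.cut_out(t,p)[:3]: print(t,round(d["conf"],2),rect(p,d["mask"],{"mould":.027,"bar":.15,"core":.1}[t]))
E
```

```text
[0.513  0.3004 0.1347] [-3.1413  0.0002  1.3617] [ 0.0639  0.0782 -8.4855] [ 0.0219 -0.021   0.03  ]
[-6.452   3.1343  0.0004]
mould 0.48 (array([0.5734, 0.0762]), array([ 18.0255, 171.2446]), np.float32(-0.2935974))
bar 0.97 (array([0.5032, 0.254 ]), array([325.5669,  38.901 ]), np.float32(1.3660011))
mould 0.97 (array([ 0.5398, -0.0345]), array([210.6169, 190.8121]), np.float32(1.3604611))
bar 0.95 (array([0.5021, 0.2504]), array([105.7102,  23.564 ]), np.float32(1.3776513))
bar 0.42 (array([ 0.5349, -0.0324]), array([187.1887, 168.8361]), np.float32(1.3643777))
core 0.97 (array([0.3352, 0.143 ]), array([102.3771,  64.022 ]), np.float32(0.9298455))
core 0.95 (array([ 0.4963, -0.0253]), array([76.8216, 39.9881]), np.float32(1.3748142))
core 0.59 (array([ 0.3523, -0.0064]), array([51.1214, 30.0917]), np.float32(1.3784885))
```

Request:
move_arm([
  [0,-0.2,0.1,-0.1,0,0,0],
  [0,-0.45,0.22,0,0,0,0],
  [0,-0.5,0.24,0,0,0,0],
  [0,-0.5,0.24,0,0,0,0],
  [0,-0.5,0.24,0,0,0,0],
  [0,-0.5,0.24,0,0,0,0],
  [0,-0.5,0.24,0,0,0,0],
  [0,-0.5,0.24,0,0,0,0],
  [0,-0.5,0.24,0,0,0,0],
  [0,-0.5,0.24,0,0,0,0],
  [0,-0.5,0.24,0,0,0,0],
  [0,-0.5,0.24,0,0,0,0],
  [0,-0.4,0.2,0,0,0,0],
  [0,-0.3,0.15,0,0,0,0],
  [0,-0.1,0.05,0,0,0,0],
  [0,0,0,0,0,0,0],
  [0,0,0,0,0,0,0],
  [0,0,0,0,0,0,0],
])

```text
time_s: 13.25
ee_pos: [0.5991, -0.0464, 0.14]
eef_rot: [-3.141, -0.0, 1.364]
force: [-0.3, 0.2, -8.2]
grip_width: 0.0216
grip_force: 45.0
```

```bash
python3 - <<'E'
from h import *
o=ctrl.get_obs(); print(o["ee_pos"],o["eef_rot"],o["force"])
print(rel(np.array([0.5994,-0.0477,o["ee_pos"][2]])-o["ee_pos"]))
p=cam("wrist"); c=np.array([0.5405,-0.035]); yaw=-0.208; sx=.06
c0,c1,r0,r1=200,440,0,180; f=3.3
print(proj(p,mw(c,yaw,[[sx,.08,.053],[sx,.12,.053]])))
im=cv2.convertScaleAbs(cv2.resize(p["color"][r0:r1,c0:c1],None,fx=f,fy=f,interpolation=cv2.INTER_CUBIC),alpha=1.7,beta=10)
def poly(P,col):
    q=(proj(p,mw(c,yaw,P))+.5-[c0,r0])*f; cv2.polylines(im,[q.astype(np.int32)],True,col,1,cv2.LINE_AA)
poly(box(-.095,.095,-.105,.105,.027),(0,255,0))
for s in (-1,1):
    y0,y1=s*.08-.012,s*.08+.012
    poly(box(sx-.026,sx-.014,y0,y1,.053),(0,0,255)); poly(box(sx+.014,sx+.026,y0,y1,.053),(0,0,255))
cv2.imwrite("pics/w2.png",im)
E
```

```text
[ 0.5991 -0.0464  0.14  ] [-3.1415 -0.0002  1.3638] [-0.3491  0.2425 -8.1975]
[-0.024   0.0121 -0.    ]
[[318.7291 121.765 ]
 [318.7693  74.8197]]
```

View pics/w2.png

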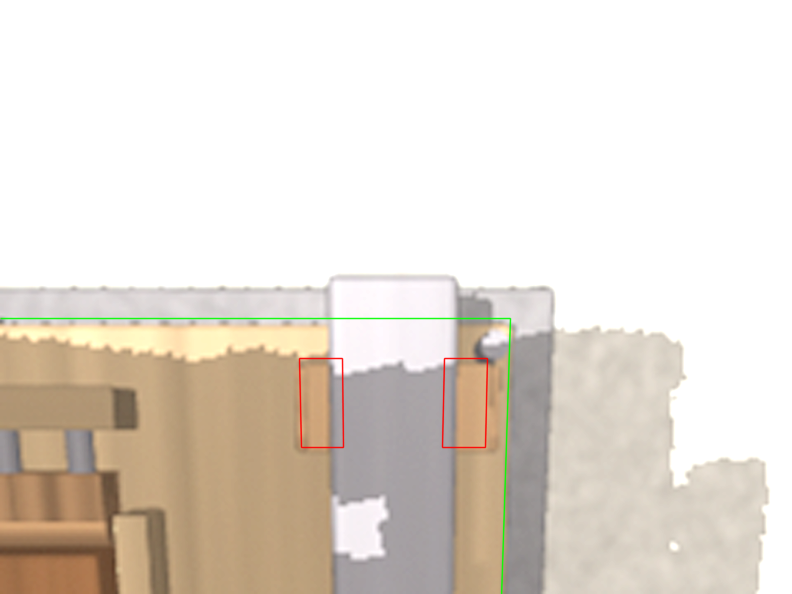

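The bar sits centred between the lugs: bar edges at columns 331–457, lug outer edges about 300 and 490. It also lines up in y, so I'm lowering it.

Request:
move_arm([
  [0,-0.02,0.01,0.2,0,0,0],
  [0,0,0,0.3,0,0,0],
  [0,0,0,0.4,0,0,0],
  [0,0,0,0.3,0,0,0],
  [0,0,0,0.2,0,0,0],
  [0,0,0,0.15,0,0,0],
  [0,0,0,0.1,0,0,0],
  [0,0,0,0.1,0,0,0],
  [0,0,0,0.05,0,0,0],
  [0,0,0,0.03,0,0,0],
  [0,0,0,0,0,0,0],
  [0,0,0,0,0,0,0],
])

```text
time_s: 14.5
ee_pos: [0.5996, -0.0484, 0.0487]
eef_rot: [3.141, -0.0, 1.363]
force: [0.2, -0.4, -6.8]
grip_width: 0.0218
grip_force: 45.0
```

Request:
move_arm([
  [0,0,0,0.02,0,0,0],
  [0,0,0,0.02,0,0,0],
  [0,0,0,0.02,0,0,0],
  [0,0,0,0,0,0,0],
  [0,0,0,0,0,0,0],
])

```text
time_s: 15.0
ee_pos: [0.5995, -0.0484, 0.0459]
eef_rot: [3.141, 0.0, 1.363]
force: [-4.5, 1.0, 1.7]
grip_width: 0.0217
grip_force: 45.0
```

Request:
move_arm([
  [0.5,0,0,0,0,0,0],
  [0.5,0,0,0,0,0,0],
  [0.5,0,0,0,0,0,0],
  [0.5,0,0,0,0,0,0],
  [0.5,0,0,0,0,0,0],
  [0.5,0,0,0,0,0,0],
  [0.5,0,0,0,0,0,0],
  [0.5,0,0,-0.2,0,0,0],
  [0.5,0,0,-0.3,0,0,0],
  [0.5,0,0,-0.5,0,0,0],
  [0.5,0,0,-0.6,0,0,0],
  [0.5,0,0,-0.6,0,0,0],
  [0.5,0,0,-0.6,0,0,0],
  [0.5,0,0,-0.4,0,0,0],
  [0.5,0,0,0,0,0,0],
  [0.5,0,0,0,0,0,0],
])

```text
time_s: 16.6
ee_pos: [0.5993, -0.0484, 0.2057]
eef_rot: [3.141, -0.0, 1.363]
force: [0.4, 0.6, 0.1]
grip_width: 0.0472
grip_force: 0.0
```

```bash
python3 - <<'E'
from h import *
o=ctrl.get_obs(); print(o["time_s"],o["ee_pos"],o["eef_rot"],o["force"],o["grip_width"])
p=cam("wrist")
for t,z in (("bar",.063),("core",.063)):
  for d in ctrl.cut_out(t,p)[:2]: print(t,round(d["conf"],2),rect(p,d["mask"],z))
E
```

```text
16.6 [ 0.5993 -0.0484  0.2057] [ 3.141  -0.      1.3628] [0.4379 0.6444 0.1005] 0.047193947583953996
bar 0.96 (array([ 0.5993, -0.0497]), array([198.4213,  21.7872]), np.float32(1.3631079))
bar 0.71 (array([0.5149, 0.0285]), array([31.1871, 41.3622]), np.float32(-0.20800292))
core 0.96 (array([ 0.3712, -0.0029]), array([50.2446, 53.292 ]), np.float32(-0.20809054))
core 0.88 (array([ 0.4951, -0.0248]), array([79.1444, 57.3986]), np.float32(1.3627881))
```

Request:
move_arm([
  [0.5,0,0,0,0,0,0.07],
  [0.7,0,0,0,0,0,0.13],
  [0.7,0,0,0,0,0,0.13],
  [0.7,0,0,0,0,0,0.13],
  [0.7,0,0,0,0,0,0.13],
  [0.7,0,0,0,0,0,0.13],
  [0.7,0,0,0,0,0,0.13],
  [0.7,0,0,0,0,0,0.13],
  [0.7,0,0,0,0,0,0.13],
  [0.7,0,0,0,0,0,0.13],
  [0.7,0,0,0,0,0,0.13],
  [0.7,0,0,0,0,0,0.13],
  [0.7,-0.3,0,0,0,0,0.071],
  [0.7,-0.6,0,0,0,0,0],
  [0.7,-0.7,0,0,0,0,0],
  [0.7,-0.7,0,0,0,0,0],
  [0.7,-0.7,0,0,0,0,0],
  [0.7,-0.58,0,0,0,0,0],
  [0.7,0,0,0,0,0,0],
  [0.7,0,0,0,0,0,0],
])

```text
time_s: 18.75
ee_pos: [0.4243, -0.0124, 0.2054]
eef_rot: [-3.142, -0.0, -0.208]
force: [0.8, 0.3, -0.8]
grip_width: 0.066
grip_force: 0.0
```

Request:
move_arm([
  [0.7,0,0,0,0,0,0],
  [0.7,0,0,0,0,0,0],
])

```text
time_s: 18.95
ee_pos: [0.4247, -0.0126, 0.2051]
eef_rot: [3.142, 0.001, -0.208]
force: [-0.6, 0.2, 0.2]
grip_width: 0.0656
grip_force: 0.0
```

```bash
python3 - <<'E'
from h import *
o=ctrl.get_obs(); print(o["time_s"],o["ee_pos"],o["eef_rot"],o["force"],o["grip_width"])
p=cam("wrist")
for t,z in (("bar",.063),("core",.063),("cheek_l",.050),("mould",.027)):
  for d in ctrl.cut_out(t,p)[:2]:
     ys,xs=np.nonzero(d["mask"]); print(t,round(d["conf"],2),rect(p,d["mask"],z),d["centre"],xs.min(),xs.max(),ys.min(),ys.max())
q=proj(p,[0.497,-0.026,.063])[0]; print(q)
c0,c1,r0,r1=240,400,200,320
im=cv2.convertScaleAbs(cv2.resize(p["color"][r0:r1,c0:c1],None,fx=5,fy=5,interpolation=cv2.INTER_CUBIC),alpha=1.8,beta=10)
def poly(P,col):
    q=(proj(p,mw(c,yaw,P))+.5-[c0,r0])*5; cv2.polylines(im,[q.astype(np.int32)],True,col,1,cv2.LINE_AA)
c=[.5408,-.0352];yaw=-.208;kx=-.045
poly(box(kx-.02,kx+.02,-.04,.04,.063),(255,0,255)); poly(box(kx-.015,kx+.015,-.014,.014,.103),(0,0,255))
for s in (-1,1): x0=kx+s*.0265; poly(box(x0-.005,x0+.005,-.05,.05,.051),(255,0,0))
cv2.imwrite("pics/w3.png",im)
E
```

```text
18.95 [ 0.4247 -0.0126  0.2051] [ 3.1416  0.0008 -0.2084] [-0.5536  0.1918  0.1586] 0.0656185220074433
bar 0.6 (array([ 0.5965, -0.0495]), array([198.1935,  27.3053]), np.float32(1.3627222)) [24.9, 317.9] 222 416 11 41
core 0.84 (array([0.3707, 0.1451]), array([51.0815, 55.6449]), np.float32(-0.83062315)) [257.9, 206.7] 181 233 239 284
core 0.73 (array([ 0.4981, -0.027 ]), array([79.2364, 40.0781]), np.float32(1.3624835)) [127.3, 318.5] 282 353 109 146
cheek_l 0.85 (array([0.5102, 0.029 ]), array([31.7531, 37.6974]), np.float32(-0.24249417)) [123.7, 269.9] 255 282 111 144
cheek_l 0.61 (array([ 0.487 , -0.0822]), array([32.1747, 38.3038]), np.float32(-0.20652175)) [126.2, 365.4] 352 380 110 144
mould 0.96 (array([ 0.5412, -0.0355]), array([209.5529, 188.4683]), np.float32(1.3627396)) [91.7, 316.0] 225 409 0 168
mould 0.2 (array([0.5101, 0.0326]), array([33.2039, 41.0026]), np.float32(-0.20625538)) [125.8, 271.4] 255 282 111 145
[316.7724 128.9737]
```

View pics/w3.png

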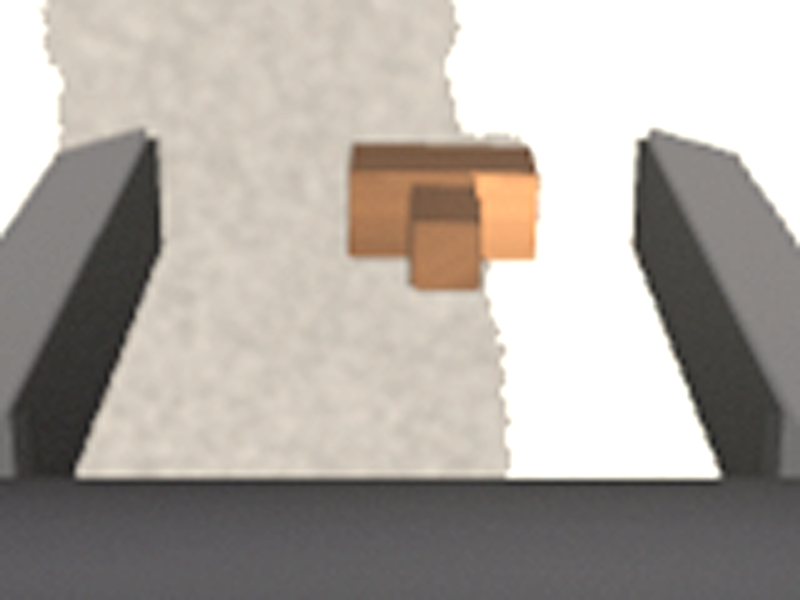

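The crop landed on the small loose look-alike at (445,215), but the measured numbers settle it. The seated core is at (0.498, -0.027), 79×40 mm, yaw -0.208, which agrees with the mould. Next I'll grip its handle along y.

Request:
move_arm([
  [0.7,0.3,0,0,0,0,0],
  [0.7,0.5,-0.02,0,0,0,0],
  [0.7,0.5,0,0.2,0,0,0],
  [0.7,0.19,0,0.5,0,0,0],
  [0.7,0,0,0.6,0,0,0],
  [0.7,0,0,0.6,0,0,0],
  [0.7,0,0,0.4,0,0,0],
  [0.7,0,0,0.3,0,0,0],
  [0.7,0,0,0.15,0,0,0],
  [0.7,0,0,0,0,0,0],
  [0.7,0,0,0,0,0,0],
  [0.7,0,0,0,0,0,0],
], force=60)

```text
time_s: 20.4
ee_pos: [0.4977, -0.0269, 0.0688]
eef_rot: [-3.141, -0.001, -0.208]
force: [0.9, 0.0, -0.8]
grip_width: 0.0659
grip_force: 0.0
```

```bash
python3 - <<'E'
from h import *
o=ctrl.get_obs(); print(o["ee_pos"],o["eef_rot"],o["force"],o["grip_width"]); print(rel(np.array([.498,-.027,.067])-o["ee_pos"]))
h=40.
K=[(0,0,0),(.13,5.4,8),(.13,5.4,2),(-.13,8,12),(-.13,8,2),(.13,10.5,12),(.13,10.5,2),(-.13,13,12),(-.13,13,2),(.13,16,12),(0,20,6),(0,46,10)]
tcp=lambda f,z: np.array([h*np.sin(f), z+h*np.cos(f)])
f,z=0,0
for (f1,z1,n) in K[1:]:
    print("->",f1,z1)
    f0,z0=f,z
    for i in range(1,n+1):
        # smooth interpolation
        s=.5-.5*np.cos(np.pi*i/n); fn,zn=f0+(f1-f0)*s, z0+(z1-z0)*s
        d=tcp(fn,zn)-tcp(f,z)
        ey=np.array([-np.cos(f),np.sin(f)]); ez=-np.array([np.sin(f),np.cos(f)])  # tool y,z in (y,z) of mould, lean f toward +y
        print("[0, 0, %.3f, %.3f, %.3f, 0, 0],"%(d@ey/50,d@ez/50,-(fn-f)),end=" ")
        f,z=fn,zn
    print()
E
```

```text
[ 0.4977 -0.0269  0.0688] [-3.1415 -0.0014 -0.2082] [ 0.8549  0.0473 -0.815 ] 0.06591712088994443
[0.0059 0.0006 0.0359]
-> 0.13 5.4
[0, 0, -0.004, -0.004, -0.005, 0, 0], [0, 0, -0.011, -0.012, -0.014, 0, 0], [0, 0, -0.017, -0.017, -0.021, 0, 0], [0, 0, -0.019, -0.020, -0.025, 0, 0], [0, 0, -0.019, -0.020, -0.025, 0, 0], [0, 0, -0.015, -0.017, -0.021, 0, 0], [0, 0, -0.010, -0.012, -0.014, 0, 0], [0, 0, -0.003, -0.004, -0.005, 0, 0], 
-> 0.13 5.4
[0, 0, 0.000, 0.000, -0.000, 0, 0], [0, 0, 0.000, 0.000, -0.000, 0, 0], 
-> -0.13 8
[0, 0, 0.004, -0.001, 0.004, 0, 0], [0, 0, 0.011, -0.003, 0.013, 0, 0], [0, 0, 0.017, -0.004, 0.021, 0, 0], [0, 0, 0.022, -0.005, 0.027, 0, 0], [0, 0, 0.025, -0.006, 0.031, 0, 0], [0, 0, 0.027, -0.006, 0.034, 0, 0], [0, 0, 0.027, -0.006, 0.034, 0, 0], [0, 0, 0.025, -0.006, 0.031, 0, 0], [0, 0, 0.021, -0.005, 0.027, 0, 0], [0, 0, 0.016, -0.004, 0.021, 0, 0], [0, 0, 0.010, -0.003, 0.013, 0, 0], [0, 0, 0.003, -0.001, 0.004, 0, 0], 
-> -0.13 8
[0, 0, 0.000, 0.000, -0.000, 0, 0], [0, 0, 0.000, 0.000, -0.000, 0, 0], 
-> 0.13 10.5
[0, 0, -0.004, -0.001, -0.004, 0, 0]
[... 1407 characters left out ...]
.005, -0.021, 0, 0], [0, 0, -0.010, -0.003, -0.013, 0, 0], [0, 0, -0.003, -0.001, -0.004, 0, 0], 
-> 0 20
[0, 0, 0.008, -0.005, 0.009, 0, 0], [0, 0, 0.021, -0.014, 0.024, 0, 0], [0, 0, 0.028, -0.019, 0.032, 0, 0], [0, 0, 0.027, -0.020, 0.033, 0, 0], [0, 0, 0.020, -0.014, 0.024, 0, 0], [0, 0, 0.007, -0.005, 0.009, 0, 0], 
-> 0 46
[0, 0, 0.000, -0.013, -0.000, 0, 0], [0, 0, 0.000, -0.037, -0.000, 0, 0], [0, 0, 0.000, -0.058, -0.000, 0, 0], [0, 0, 0.000, -0.072, -0.000, 0, 0], [0, 0, 0.000, -0.080, -0.000, 0, 0], [0, 0, 0.000, -0.080, -0.000, 0, 0], [0, 0, 0.000, -0.072, -0.000, 0, 0], [0, 0, 0.000, -0.058, -0.000, 0, 0], [0, 0, 0.000, -0.037, -0.000, 0, 0], [0, 0, 0.000, -0.013, -0.000, 0, 0],
```

Request:
move_arm([
  [0,0,0,0,0,0,0],
  [0,0,0,0,0,0,0],
  [0,0,0,0,0,0,0],
  [0,0,0,0,0,0,0],
  [0,0,0,0,0,0,0],
  [0,0,0,0,0,0,0],
  [0,0,0,0,0,0,0],
  [0,0,0,0,0,0,0],
  [0,0,0,0,0,0,0],
  [0,0,0,0,0,0,0],
], force=60)

```text
time_s: 21.4
ee_pos: [0.4972, -0.0269, 0.068]
eef_rot: [3.142, 0.0, -0.208]
force: [-0.4, 0.7, 1.4]
grip_width: 0.0277
grip_force: 60.0
```

First lean, towards +y.

Request:
move_arm([
  [0,0,-0.004,-0.004,-0.005,0,0],
  [0,0,-0.011,-0.012,-0.014,0,0],
  [0,0,-0.017,-0.017,-0.021,0,0],
  [0,0,-0.019,-0.02,-0.025,0,0],
  [0,0,-0.019,-0.02,-0.025,0,0],
  [0,0,-0.015,-0.017,-0.021,0,0],
  [0,0,-0.01,-0.012,-0.014,0,0],
  [0,0,-0.003,-0.004,-0.005,0,0],
  [0,0,0,0,0,0,0],
  [0,0,0,0,0,0,0],
])

```text
time_s: 22.4
ee_pos: [0.4982, -0.022, 0.0728]
eef_rot: [3.01, 0.0, -0.208]
force: [0.2, -6.8, -4.0]
grip_width: 0.0279
grip_force: 60.0
```

```bash
python3 - <<'E'
from h import *
o=ctrl.get_obs(); print(o["ee_pos"],o["eef_rot"],o["force"],o["moment"],o["grip_width"])
T=pose(o); z=-T[:3,2]; print("lean +y",z@[.2065,.9784,0], "x",z@[.9784,-.2065,0])
p=cam("wrist")
for t,zz in (("bar",.063),("mould",.027),("core",.08)):
  for d in ctrl.cut_out(t,p)[:2]: print(t,round(d["conf"],2),rect(p,d["mask"],zz))
p=cam("scene")
cv2.imwrite("pics/s1.png",p["color"])
for d in ctrl.cut_out("core",p)[:3]+ctrl.cut_out("bar",p)[:2]: print(d["conf"],d["centre"])
E
```

```text
[ 0.4982 -0.022   0.0728] [ 3.0099  0.0003 -0.2082] [ 0.2274 -6.7925 -4.0162] [ 0.0622 -0.4104  0.0431] 0.027895222294566143
lean +y 0.13127843308333134 x 0.00036065592104657135
bar 0.95 (array([ 0.5987, -0.0498]), array([198.2592,  23.4341]), np.float32(1.3649406))
bar 0.29 (array([ 0.4908, -0.0229]), array([82.2219, 66.4483]), np.float32(1.3695064))
mould 0.76 (array([ 0.5431, -0.037 ]), array([211.2854, 188.7468]), np.float32(1.3498311))
core 0.81 (array([ 0.4149, -0.0126]), array([42.4895, 23.654 ]), np.float32(1.259971))
core 0.75 (array([ 0.499 , -0.0222]), array([74.433 , 59.3053]), np.float32(1.3471423))
0.92 [204.4, 444.9]
0.89 [181.0, 384.4]
0.75 [194.4, 336.2]
0.55 [214.0, 295.5]
```

The block leans 0.131 rad and pulls up with only 4 N, so I'll swing it the other way.

Request:
move_arm([
  [0,0,0.004,-0.001,0.004,0,0],
  [0,0,0.011,-0.003,0.013,0,0],
  [0,0,0.017,-0.004,0.021,0,0],
  [0,0,0.022,-0.005,0.027,0,0],
  [0,0,0.025,-0.006,0.031,0,0],
  [0,0,0.027,-0.006,0.034,0,0],
  [0,0,0.027,-0.006,0.034,0,0],
  [0,0,0.025,-0.006,0.031,0,0],
  [0,0,0.021,-0.005,0.027,0,0],
  [0,0,0.016,-0.004,0.021,0,0],
  [0,0,0.01,-0.003,0.013,0,0],
  [0,0,0.003,-0.001,0.004,0,0],
  [0,0,0,0,0,0,0],
  [0,0,0,0,0,0,0],
])

```text
time_s: 24.15
ee_pos: [0.4963, -0.0316, 0.0759]
eef_rot: [-3.012, -0.0, -0.208]
force: [-1.1, 4.7, 4.8]
grip_width: 0.0276
grip_force: 60.0
```

Request:
move_arm([
  [0,0,-0.004,-0.001,-0.004,0,0],
  [0,0,-0.011,-0.002,-0.013,0,0],
  [0,0,-0.017,-0.004,-0.021,0,0],
  [0,0,-0.022,-0.005,-0.027,0,0],
  [0,0,-0.025,-0.006,-0.031,0,0],
  [0,0,-0.027,-0.006,-0.034,0,0],
  [0,0,-0.027,-0.006,-0.034,0,0],
  [0,0,-0.025,-0.006,-0.031,0,0],
  [0,0,-0.021,-0.005,-0.027,0,0],
  [0,0,-0.016,-0.004,-0.021,0,0],
  [0,0,-0.01,-0.002,-0.013,0,0],
  [0,0,-0.003,-0.001,-0.004,0,0],
  [0,0,0,0,0,0,0],
  [0,0,0,0,0,0,0],
])

```text
time_s: 25.55
ee_pos: [0.4985, -0.0221, 0.0789]
eef_rot: [3.01, -0.001, -0.208]
force: [-4.9, -1.9, 9.2]
grip_width: 0.0277
grip_force: 60.0
```

```bash
python3 - <<'E'
from h import *
o=ctrl.get_obs(); print(o["ee_pos"],o["eef_rot"],o["force"],o["moment"],o["grip_width"])
p=cam("wrist")
for t,zz in (("bar",.063),("core",.08)):
  for d in ctrl.cut_out(t,p)[:2]: print(t,round(d["conf"],2),rect(p,d["mask"],zz))
E
```

```text
[ 0.4985 -0.0221  0.0789] [ 3.0101 -0.0007 -0.2081] [-4.9268 -1.8607  9.2059] [0.0546 0.9885 0.0045] 0.027657571600421243
bar 0.68 (array([ 0.5987, -0.0501]), array([198.8236,  24.5747]), np.float32(1.3653916))
core 0.69 (array([0.4367, 0.1162]), array([9.9731, 6.9494]), np.float32(1.2268127))
core 0.62 (array([ 0.41  , -0.0119]), array([40.9787, 28.9891]), np.float32(1.3358771))
```

```bash
python3 - <<'E'
from h import *
for i in range(4):
    o=ctrl.get_obs(); print(o["time_s"],o["ee_pos"],o["eef_rot"],o["force"],o["moment"],o["grip_width"])
    p=cam("scene")
for d in ctrl.cut_out("core",p)[:4]: print(d["conf"],d["centre"],d["mask"].sum())
for d in ctrl.cut_out("bar",p)[:2]: print("bar",d["conf"],d["centre"])
T=pose(o)
c=T@[0,0,.040,1]; print("block centre est",c[:3], proj(p,c[:3]))
r0,r1,c0,c1=140,280,240,440
cv2.imwrite("pics/s2.png",cv2.convertScaleAbs(cv2.resize(p["color"][r0:r1,c0:c1],None,fx=4,fy=4,interpolation=cv2.INTER_CUBIC),alpha=1.7,beta=10))
E
```

```text
25.7 [ 0.4985 -0.0221  0.0789] [ 3.0102 -0.0007 -0.2082] [-4.6351 -2.3949  9.0509] [ 0.0661  1.0391 -0.0323] 0.027813800897926816
25.75 [ 0.4984 -0.0221  0.0789] [ 3.0101 -0.0007 -0.2082] [-4.6256 -0.9438  9.4181] [ 0.1201  0.9578 -0.0569] 0.0280691837794384
25.8 [ 0.4984 -0.0221  0.0789] [ 3.0101 -0.0006 -0.2082] [-5.6831 -1.6484  8.9629] [ 0.1117  1.0321 -0.0487] 0.027282499116664197
25.85 [ 0.4985 -0.0221  0.0789] [ 3.0101 -0.0007 -0.2081] [-4.7485 -2.073  10.0863] [0.0621 0.9776 0.0157] 0.02725351706373567
0.78 [208.1, 446.3] 1555
0.65 [178.3, 387.2] 351
0.56 [192.9, 337.7] 631
block centre est [ 0.4974 -0.0273  0.0392] [[334.0432 199.1828]]
```

View pics/s2.png

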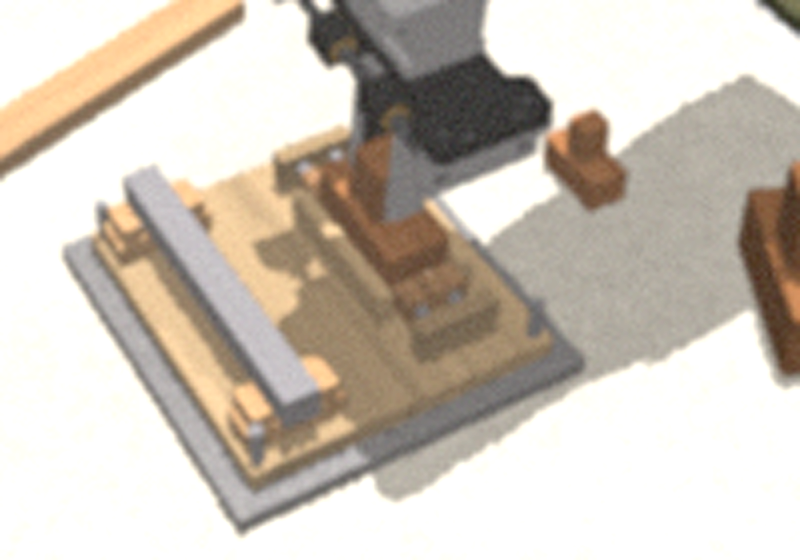

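The bar lies in both notches, spanning zoomed (140,180) to (300,400). The mould is down on its board and the block is tilted in the fingers, so I'll go on with the swings.

Request:
move_arm([
  [0,0,0.004,-0.001,0.004,0,0],
  [0,0,0.011,-0.002,0.013,0,0],
  [0,0,0.017,-0.004,0.021,0,0],
  [0,0,0.022,-0.005,0.027,0,0],
  [0,0,0.025,-0.006,0.031,0,0],
  [0,0,0.027,-0.006,0.034,0,0],
  [0,0,0.027,-0.006,0.034,0,0],
  [0,0,0.025,-0.006,0.031,0,0],
  [0,0,0.021,-0.005,0.027,0,0],
  [0,0,0.016,-0.004,0.021,0,0],
  [0,0,0.01,-0.002,0.013,0,0],
  [0,0,0.003,-0.001,0.004,0,0],
  [0,0,0,0,0,0,0],
  [0,0,0,0,0,0,0],
])

```text
time_s: 27.4
ee_pos: [0.4968, -0.0313, 0.0823]
eef_rot: [-3.011, -0.002, -0.208]
force: [-4.4, 8.0, 19.6]
grip_width: 0.0276
grip_force: 60.0
```

Request:
move_arm([
  [0,0,-0.004,-0.001,-0.004,0,0],
  [0,0,-0.011,-0.003,-0.013,0,0],
  [0,0,-0.017,-0.005,-0.021,0,0],
  [0,0,-0.022,-0.006,-0.027,0,0],
  [0,0,-0.026,-0.007,-0.031,0,0],
  [0,0,-0.027,-0.007,-0.034,0,0],
  [0,0,-0.027,-0.007,-0.034,0,0],
  [0,0,-0.025,-0.007,-0.031,0,0],
  [0,0,-0.021,-0.006,-0.027,0,0],
  [0,0,-0.016,-0.005,-0.021,0,0],
  [0,0,-0.01,-0.003,-0.013,0,0],
  [0,0,-0.003,-0.001,-0.004,0,0],
  [0,0,0,0,0,0,0],
  [0,0,0,0,0,0,0],
])

```text
time_s: 28.8
ee_pos: [0.4995, -0.0238, 0.0853]
eef_rot: [3.007, -0.004, -0.208]
force: [-0.8, -15.3, 11.7]
grip_width: 0.0275
grip_force: 59.9
```

Request:
move_arm([
  [0,0,0.008,-0.005,0.009,0,0],
  [0,0,0.021,-0.014,0.024,0,0],
  [0,0,0.028,-0.019,0.032,0,0],
  [0,0,0.027,-0.02,0.033,0,0],
  [0,0,0.02,-0.014,0.024,0,0],
  [0,0,0.007,-0.005,0.009,0,0],
  [0,0,0,0,0,0,0],
  [0,0,0,0,0,0,0],
])

```text
time_s: 29.6
ee_pos: [0.4972, -0.0267, 0.0879]
eef_rot: [-3.141, 0.0, -0.208]
force: [-0.3, -0.8, -1.1]
grip_width: 0.0276
grip_force: 60.0
```

Free: only the block's own weight (about 1 N) is left on the wrist. Next I'll lift it.

Request:
move_arm([
  [0,0,0,-0.02,0,0,0],
  [0,0,0,-0.04,0,0,0],
  [0,0,0,-0.06,0,0,0],
  [0,0,0,-0.07,0,0,0],
  [0,0,0,-0.08,0,0,0],
  [0,0,0,-0.08,0,0,0],
  [0,0,0,-0.07,0,0,0],
  [0,0,0,-0.06,0,0,0],
  [0,0,0,-0.04,0,0,0],
  [0,0,0,-0.02,0,0,0],
  [0,0,0,0,0,0,0],
  [0,0,0,0,0,0,0],
  [0,0,0,0,0,0,0],
  [0,0,0,0,0,0,0],
  [0,0,0,0,0,0,0],
])

```text
time_s: 31.1
ee_pos: [0.4972, -0.0269, 0.115]
eef_rot: [-3.141, 0.0, -0.208]
force: [-0.6, 0.7, -1.7]
grip_width: 0.0273
grip_force: 60.0
```

```bash
python3 - <<'E'
from h import *
o=ctrl.get_obs(); print(o["ee_pos"],o["eef_rot"],o["force"],o["moment"],o["grip_width"],o["grip_force"],o["joint_vel"])
p=cam("wrist")
for t,zz in (("bar",.063),("mould",.027)):
  for d in ctrl.cut_out(t,p)[:1]: print(t,round(d["conf"],2),rect(p,d["mask"],zz))
p=cam("scene"); ds=ctrl.cut_out("core",p)
e=pose(o)@[0,0,.041,1]; print("expected underside",e[:3],proj(p,e[:3]),proj(p,e[:3]+[0,0,.036]))
for d in ds[:4]: ys,xs=np.nonzero(d["mask"]); print("core",round(d["conf"],2),d["centre"],xs.min(),xs.max(),ys.min(),ys.max(),d["mask"].sum())
P=mw(e[:2],-.208,box(-.02,.02,-.04,.04,e[2])+box(-.02,.02,-.04,.04,e[2]+.036)+box(-.015,.015,-.014,.014,e[2]+.076)); q=proj(p,P); print("expected px",q.min(0),q.max(0))
E
```

```text
[ 0.4972 -0.0269  0.115 ] [-3.1406  0.0001 -0.2082] [-0.5681  0.7102 -1.679 ] [ 0.0721  0.0138 -0.0012] 0.027311263936139286 59.96431231498718 [ 0.0008 -0.0003 -0.0002  0.001  -0.0001 -0.001 ]
bar 0.6 (array([ 0.5985, -0.0502]), array([197.8198,  23.2896]), np.float32(1.3626438))
mould 0.9 (array([ 0.5422, -0.0364]), array([207.8792, 187.1861]), np.float32(1.3629388))
expected underside [ 0.4972 -0.0268  0.074 ] [[334.2063 188.3346]] [[334.1806 176.4611]]
core 0.96 [180.1, 335.4] 320 352 159 201 790
core 0.92 [179.8, 384.5] 376 396 168 192 347
core 0.71 [214.0, 319.3] 263 376 175 261 4408
core 0.61 [207.8, 447.0] 425 461 180 233 1533
expected px [317.4213 156.6242] [351.5928 202.3897]
```

```bash
python3 -c "
from station import ctrl
print(ctrl.hand_in())"
```

```text
the job is handed in; nothing more can be done
None
```

I handed the job in at about 31 s: the bar lies in both notches, and the core was rocked free with three leans towards +y and two towards −y. The core is now held upright and still about 23 mm above the socket walls. The mould is still down; the hand-in gave no verdict.

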